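# Lay out the re-heeling kit on its outline mats

## Task

Lay out the cobbler's re-heeling kit: put the leather heel block, the wax tin, the brush and the awl each flat and upright, as it lies now, on the cork mat that bears its black outline, covering the outline and pointing the way the outline does (the awl's steel to the thin end, the heel's straight edge on the straight edge; the brush may lie either way round). Any order will do; let go of everything, and leave the steel tack dish and the glue can where they stand.

Things in the scene. Friction and masses are not known exactly. Their poses are not given: they have to be found in the camera images.
- heel: Loose brown stacked-leather heel block, D-shaped from above, 59 mm long, 58 mm wide, 30 mm high, about 90 g. Origin on its underside at the middle of the straight edge; x runs from the straight edge to the round end, with a half-circle of radius 29 mm centred at x = +30 mm; the two sides at y = +-29 mm are flat and parallel from x = 0 to +30 mm; z up.
- wax: Loose round wax tin, aluminium with a red lid and cream centre, 62 mm in diameter (lid; the aluminium lower half is 60 mm), 26 mm high, about 100 g. Origin at the centre of its underside, z up.
- brush: Loose small brush lying bristles down: light wood back 104 x 40 mm over a black bristle block (rigid) 96 x 34 mm by 20 mm high; 36 mm high in all, the wood back from 20 to 36 mm; about 90 g. Origin at the centre of its underside, x along its length (the two ends are alike), z up.
- awl: Loose awl lying flat: yellow flat-sided handle 64 x 26 x 26 mm with a thin steel shaft (7 mm thick, 42 mm long) out of one end, 106 mm long in all, about 60 g. Origin at the centre of the handle's underside; x points along the shaft to the tip (handle from x = -32 to +32 mm, tip at +74 mm); z up.
- mat_heel: Fixed flat tan cork mat, 120 x 80 x 3 mm; origin at the centre of its underside, x along its 120 mm side, z up. Painted on it, a filled black outline: a D, 59 x 58 mm, centred on the mat, its straight edge at x = -29.5 mm and its round end towards +x. The heel belongs here with its origin at x = -29.5 mm, y = 0 and its x along the mat's x.
- mat_wax: Fixed flat tan cork mat, 120 x 80 x 3 mm; origin at the centre of its underside, x along its 120 mm side, z up. Painted on it, a filled black outline: a disc 62 mm in diameter, centred. The wax tin belongs here, at the centre.
- mat_brush: Fixed flat tan cork mat, 120 x 80 x 3 mm; origin at the centre of its underside, x along its 120 mm side, z up. Painted on it, a filled black outline: a rectangle 104 x 40 mm, centred, long side along x. The brush belongs here, centred, either way round.
- mat_awl: Fixed flat tan cork mat, 120 x 80 x 3 mm; origin at the centre of its underside, x along its 120 mm side, z up. Painted on it, a filled black outline: an awl seen from above: a 64 x 26 mm handle centred at x = -21 mm and a thin 7 mm wide bar from there to x = +53 mm. The awl belongs here with its origin at x = -21 mm, y = 0 and its x along the mat's x.
- dish: Bystander: loose open steel dish of brass tacks, 84 mm in diameter, 24 mm high; origin at the centre of its underside. Leave alone.
- glue: Bystander: loose silver metal glue can with a yellow band, 72 mm in diameter, 65 mm high; origin at the centre of its underside. Leave alone.
Not all that is in view belongs to the job. Leave any purple look-alike of the heel alone. What is shaped like the mat_wax but green is not meant.

How it is judged:
At the end, for the whole second after the job is handed in: Heel, wax tin, brush and awl each rest upright (within 7 degrees) on the cork of their own mat, within 12 mm of the outline's place along and across the mat and (save the tin) within 14 degrees of its direction, awl and heel the same way round as the outline; all are released and at rest (x of heel in the frame of mat_heel between -0.0415 and -0.0175 m and y of heel in the frame of mat_heel between -0.012 and 0.012 m and z of heel in the frame of mat_heel between 0.001 and 0.007 m and angle between each of heel, wax, brush, awl's own z axis and vertical below 0.12 rad and linear speed of each of heel, wax, brush, awl below 0.02 m/s and angular speed of each of heel, wax, brush, awl below 0.2 rad/s and contact force between the fingers and heel below 0.05 N and angle between the x axis of heel and the x axis of mat_heel, either way round below 0.25 rad and x of mat_heel in the frame of heel above 0 m and x of wax in the frame of mat_wax between -0.012 and 0.012 m and y of wax in the frame of mat_wax between -0.012 and 0.012 m and z of wax in the frame of mat_wax between 0.001 and 0.007 m and contact force between the fingers and wax below 0.05 N and x of brush in the frame of mat_brush between -0.012 and 0.012 m and y of brush in the frame of mat_brush between -0.012 and 0.012 m and z of brush in the frame of mat_brush between 0.001 and 0.007 m and contact force between the fingers and brush below 0.05 N and angle between the x axis of brush and the x axis of mat_brush, either way round below 0.25 rad and x of awl in the frame of mat_awl between -0.033 and -0.009 m and y of awl in the frame of mat_awl between -0.012 and 0.012 m and z of awl in the frame of mat_awl between 0.001 and 0.007 m and contact force between the fingers and awl below 0.05 N and angle between the x axis of awl and the x axis of mat_awl, either way round below 0.25 rad and x of mat_awl in the frame of awl above 0 m); the robot touches nothing.
It fails at once if the tack dish is pushed, lifted or tipped (distance of dish from where it was at the start of the episode above 0.02 m or angle between dish's own z axis and vertical above 0.3 rad).
It fails at once if the glue can is pushed, lifted or tipped (distance of glue from where it was at the start of the episode above 0.02 m or angle between glue's own z axis and vertical above 0.3 rad).
It also fails if it takes over 122 s, if anything falls off the work surface, if the arm or the gripper's body presses on something with over 40 N, if the wrist force passes 120 N, or if a joint passes its speed limit or range.

## Robot

A 6-joint arm with a two-finger parallel gripper is mounted at the origin on the work surface. World frame = base frame: x ahead of the robot, y to its left, z up, the work surface at z = 0. Lengths are in m, angles in rad, forces in N, time in s.
With the tool pointing down it reaches from about 0.375 to 0.9 m from the base axis. Payload 3.1 kg.
Tool frame: the origin (TCP) lies on the centre line of the jaws, within the pads' length; the fingertips stand 19 mm ahead of it and the grasp point (between the pads) is the TCP; z points along the fingers, x is the direction in which the jaws open and shut, and the axes are right-handed (so a half turn about z gives the same grasp; the last joint's range is limited). The gripper opens to 87 mm and grips with 3 to 60 N. Pads are 19 mm wide; open, the fingers measure 117 mm over their backs; the gripper's body (75 mm by 190 mm) begins 51 mm behind the grasp point.
Start: joints at [1.117, 0.527, 1.433, -0, 1.181, -0.178], TCP at [0.17, 0.601, 0.242] pointing down, gripper open.
Joint ranges: [-3.08, 3.08], [-0.75, 2.2], [0.22, 2.44], [-1.43, 4.57], [0, 2.65], [-2.85, 2.85]. Speed limits (rad/s): [2.79, 2.79, 3.14, 3.14, 3.14, 3.14].

## Interface

Orientations are given as a unit quaternion [x, y, z, w].
In Python, from cell import manip gives the robot as it stands.
- The arm moves only by the shell command python3 -m inch 'ROWS' [FORCE]. ROWS is JSON, a list of rows, each a list of 3 entries, a list of its own where there are three numbers: the shift along the tool's x, y, z each as a share of 0.025 m, from -1 to 1, then the turn about the tool's z as a share of 4 degrees, from -1 to 1, then the closure, from 0 (fully open) to 1 (shut). In form: [[[tx, ty, tz], twist, gripper], ...]. A call has 1 to 20 rows; each row shifts and turns the commanded pose from where the row before left it, along the tool's axes as they then stand; what a row does not reach is not made up. A row lasts 1/12 s, in which the tool goes at most 41.7 mm and 7.16 degrees, less where a joint would pass 70% of its speed; a pose out of reach is approached as far as the arm can. A call with a number of a shift or a turn outside -1 to 1 is refused whole. A call with a gripper value outside its range is refused whole. The fingers move at their own pace and stop on an object; FORCE is the grip in N (left out, the last holds). Time passes only in rows, so rows that do not move let the fingers close. It gives the time, the measured TCP pose, the force and the opening at its end, in the units of the state.
- manip.get_state(): the state, without advancing time (a new reading comes with each control period).
- manip.read_camera(name): name is "scene" or "side" or "wrist"; returns a dict with "image" (400x640x3 uint8, red, green, blue), "K" (3x3 intrinsics, pixels), "R" (3x3) and "t" (3): a world point X has camera coordinates R X + t; the wrist camera has in their place "hand_eye" (4x4, takes a point from camera to tool coordinates, whose origin is the TCP and whose axes are the tool frame's). Camera axes: x right, y down, z forward; pixel columns grow to the right and rows downward; lengths in m; the calibration is good to about 2 mm. A picture is of the moment at which its call begins: read the wrist's pose just before it. There is no depth.
- manip.finish_job(): hands the job in, once; it reports no verdict.
The state is a dict: "time_s": time; "qpos": joint angles; "joint_velocities": joint speeds; "joint_efforts": joint torques, N m; "eef_pos": TCP position; "ee_rot": TCP orientation; "wrist_force": force on the tool from outside, world axes, zero at the start; "moment": the same for the moment, N m; "gripper_width": finger opening in m.
Only numpy, scipy, OpenCV 4.12 (cv2) and the standard library are available. Lean on these libraries where they do the work, as an engineer would, in place of code of your own. Each camera call takes 0.05 s, during which the arm holds its last target. There are 200 camera calls.

## Working session

There is one attempt and no reset: what is moved stays moved. The work goes in short steps, Python scripts to look and compute and a shell command to move; the robot and the scene stay as the last step left them, time stands still between calls to the robot, and variables do not carry over. Pictures are saved under pics/ and viewed, and the job is handed in when it is done.

```bash
ls; mkdir -p pics; python3 - <<'E'
from cell import manip
import cv2
s=manip.get_state();print({k:s[k] for k in('time_s','eef_pos','ee_rot','gripper_width')})
for n in('scene','side','wrist'):
    c=manip.read_camera(n);cv2.imwrite(f'pics/{n}0.png',c['image'][...,::-1])
    print(n,c['K'],c.get('R'),c.get('t'),c.get('hand_eye'))
E
```

```text
pics
{'time_s': 0.0, 'eef_pos': array([0.16987657, 0.60075379, 0.24059484]), 'ee_rot': array([ 7.97593004e-01,  6.03195056e-01, -9.43007800e-04,  4.84853432e-04]), 'gripper_width': 0.08710759133408791}
scene [[390.75555974   0.         321.61714388]
 [  0.         390.75555974 198.17936121]
 [  0.           0.           1.        ]] [[-0.73283396  0.68024424 -0.01490512]
 [ 0.57438824  0.60675437 -0.5494791 ]
 [-0.36473625 -0.41123827 -0.8353745 ]] [ 0.38757646 -0.28420851  1.61654762] None
side [[446.03678039   0.         314.44325117]
 [  0.         446.03678039 200.90512153]
 [  0.           0.           1.        ]] [[ 0.98695544 -0.1609601  -0.00328738]
 [-0.08035743 -0.47482653 -0.87640313]
 [ 0.139505    0.865235   -0.48156697]] [-0.52236764  0.08565331  1.2159187 ] None
wrist [[287.5882796    0.         318.92231726]
 [  0.         287.5882796  200.23066469]
 [  0.           0.           1.        ]] None None [[ 9.99999873e-01 -3.70455149e-04 -3.40603496e-04 -8.29082706e-04]
 [ 4.46000337e-04  9.65910787e-01  2.58874782e-01 -7.00019169e-02]
 [ 2.33091094e-04 -2.58874902e-01  9.65910830e-01 -1.43695589e-01]
 [ 0.00000000e+00  0.00000000e+00  0.00000000e+00  1.00000000e+00]]
```

View pics/scene0.png

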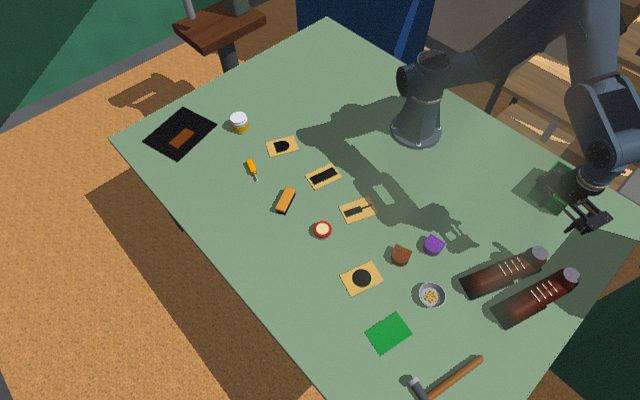

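View pics/side0.png

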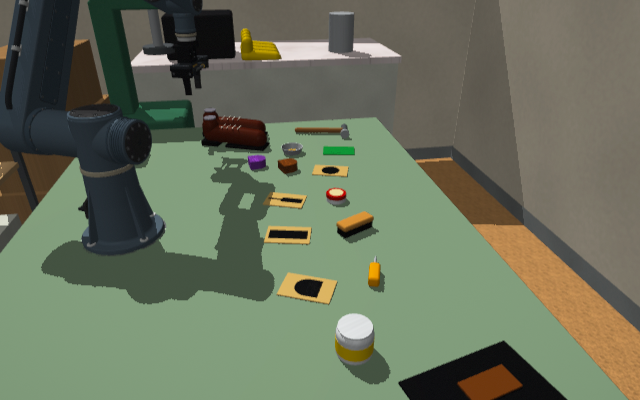

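View pics/wrist0.png

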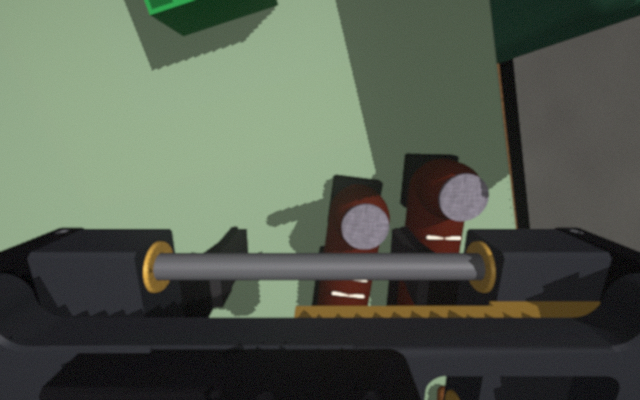

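The scene view shows the items and their look-alikes:
- **Heel:** brown block at (401,255). The purple block at (433,244) is a look-alike.
- **Tin:** (322,230).
- **Brush:** (285,201).
- **Awl:** (252,170). The hammer at (450,380) is not part of the job.
- **Mats:** D (283,146), rectangle (323,176), awl (357,210) and disc (361,278). The green mat at (388,333) is a decoy.
- **Leave alone:** dish (431,295) and glue can (239,122).

Next I'll crop in to check the choice and take coarse positions from both views.

```bash
cat > lib.py <<'E'
import numpy as np, cv2
from scipy.spatial.transform import Rotation as Rn
from cell import manip
def cam(n):
    s=manip.get_state(); c=manip.read_camera(n); K=c['K']
    if n=='wrist':
        T=np.eye(4); T[:3,:3]=Rn.from_quat(s['ee_rot']).as_matrix(); T[:3,3]=s['eef_pos']
        T=T@c['hand_eye']; R=T[:3,:3].T; t=-R@T[:3,3]
    else: R,t=c['R'],c['t']
    return c['image'],K,R,t
def ray(C,p):
    _,K,R,t=C; d=R.T@np.linalg.inv(K)@[p[0],p[1],1]; return -R.T@t,d
def plane(C,p,z):
    o,d=ray(C,p); return (o+d*(z-o[2])/d[2])
def tri(C1,p1,C2,p2):
    o1,d1=ray(C1,p1);o2,d2=ray(C2,p2)
    k=np.linalg.lstsq(np.c_[d1,-d2],o2-o1,rcond=None)[0]
    a,b=o1+k[0]*d1,o2+k[1]*d2; return (a+b)/2,np.linalg.norm(a-b)
def mask(im,lo,hi):
    h=cv2.cvtColor(im,cv2.COLOR_RGB2HSV); return cv2.inRange(h,np.array(lo),np.array(hi))
def blobs(m,amin=30):
    cs=cv2.findContours(m,cv2.RETR_EXTERNAL,cv2.CHAIN_APPROX_NONE)[0]
    return sorted([c for c in cs if cv2.contourArea(c)>amin],key=cv2.contourArea,reverse=True)
def cen(c):
    M=cv2.moments(c); return np.array([M['m10'],M['m01']])/M['m00']
E
python3 - <<'E'
from lib import *
np.set_printoptions(precision=4,suppress=True)
A=cam('scene');B=cam('side')
for n,C,(x0,y0,x1,y1) in(('scene',A,(220,100,460,330)),('side',B,(230,130,410,370))):
    cr=C[0][y0:y1,x0:x1]; cv2.imwrite(f'pics/crop_{n}.png',cv2.resize(cr,None,fx=3 if n=='scene' else 2.4,fy=2.5,interpolation=cv2.INTER_CUBIC)[...,::-1])
px={'heel':((401,255),(287,166)),'wax':((322,230),(336,195)),'brush':((285,201),(355,224)),'awl':((252,168),(374,274)),'mh':((283,146),(308,288)),'mb':((323,176),(288,235)),'ma':((357,210),(287,200)),'mw':((361,278),(331,171)),'dish':((431,295),(292,150)),'glue':((239,122),(355,340)),'purple':((433,244),(257,161))}
for k,(a,b) in px.items():
    ia=A[0][a[1],a[0]];hs=cv2.cvtColor(ia[None,None],cv2.COLOR_RGB2HSV)[0,0]
    print(k,tri(A,a,B,b),plane(A,a,.003),hs)
# scene hsv of cork
print(cv2.cvtColor(A[0],cv2.COLOR_RGB2HSV)[[138,152,270],[280,283,350]])
E
```

```text
heel (array([0.4838, 0.3343, 0.0132]), np.float64(0.005121156056776008)) [0.4763 0.3327 0.003 ] [ 13 153 123]
wax (array([0.6093, 0.0873, 0.0156]), np.float64(0.00257244014624475)) [0.6035 0.0824 0.003 ] [ 24  74 232]
brush (array([ 0.6258, -0.0906,  0.0178]), np.float64(0.0016073029221198394)) [ 0.6199 -0.0987  0.003 ] [ 17 183 216]
awl (array([ 0.6191, -0.2997,  0.0095]), np.float64(0.003694309470863415)) [ 0.615  -0.3039  0.003 ] [ 21 244 237]
mh (array([ 0.4593, -0.3102, -0.0003]), np.float64(0.009373187274256817)) [ 0.4561 -0.307   0.003 ] [80 51 30]
mb (array([ 0.4416, -0.0877,  0.0004]), np.float64(0.002421684703566853)) [ 0.4416 -0.0862  0.003 ] [50 23 33]
ma (array([0.4587, 0.1079, 0.0015]), np.float64(0.005456110968895794)) [0.4565 0.1089 0.003 ] [30 29 61]
mw (array([ 0.6334,  0.2962, -0.0005]), np.float64(0.005817055495686151)) [0.6317 0.2977 0.003 ] [40 60 51]
dish (array([0.5187, 0.4869, 0.0098]), np.float64(0.006478340802544402)) [0.5123 0.4871 0.003 ] [ 21 171 186]
glue (array([ 0.5205, -0.5115,  0.0321]), np.float64(0.0039161487066833945)) [ 0.5057 -0.538   0.003 ] [112  13 208]
purple (array([0.3805, 0.3822, 0.0201]), np.float64(0.007919453920497742)) [0.3665 0.38   0.003 ] [137 132 168]
[[ 32  61 166]
 [ 20 135 228]
 [ 21 110 171]]
```

View pics/crop_scene.png

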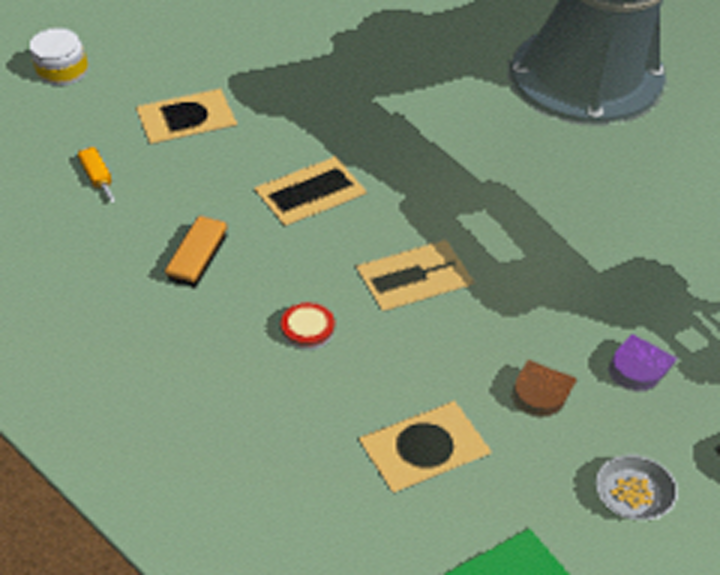

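```bash
python3 -m inch '[[[-0.28,0.97,0],0,0],[[-0.28,0.97,0],0,0],[[-0.28,0.97,0],0,0],[[-0.28,0.97,0],0,0],[[-0.28,0.97,0],0,0],[[-0.28,0.97,0],0,0],[[-0.28,0.97,0],0,0],[[-0.28,0.97,0],0,0],[[-0.28,0.97,0],0,0],[[-0.28,0.97,0],0,0],[[-0.28,0.97,0],0,0],[[-0.28,0.97,0],0,0],[[-0.28,0.97,0],0,0],[[-0.28,0.97,0],0,0],[[-0.28,0.97,0],0,0],[[-0.28,0.97,0],0,0],[[-0.28,0.97,0],0,0],[[-0.28,0.97,0],0,0],[[-0.28,0.97,0],0,0],[[0,0,0],0,0]]' && python3 - <<'E'
from lib import *
C=cam('wrist');cv2.imwrite('pics/w1.png',C[0][...,::-1]);print(manip.get_state()['eef_pos'])
import pickle;pickle.dump(C,open('w1.pkl','wb'))
E
```

```text
time_s: 1.92
eef_pos: [0.5819, 0.3449, 0.2413]
ee_rot: [0.799, 0.602, 0.001, 0.002]
wrist_force: [-0.4, -0.2, 0.6]
gripper_width: 0.0873
[0.57947128 0.34617937 0.24112471]
```

View pics/w1.png

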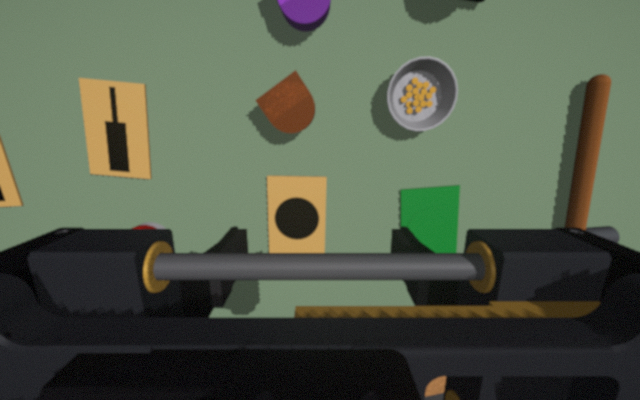

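The wrist view shows the heel at (287,103), disc mat (297,217), awl mat (116,128), the dish (423,93) and purple at the top edge (303,8). I'll measure these.

```bash
cat >> lib.py <<'E'
def topw(C,c,z):  # contour -> world xy in mm on plane z
    return np.array([plane(C,p,z)[:2] for p in c.reshape(-1,2)])*1000
def info(C,m,box,z,name='',amin=30):
    x0,y0,x1,y1=box; mm=np.zeros_like(m); mm[y0:y1,x0:x1]=m[y0:y1,x0:x1]
    for c in blobs(mm,amin)[:2]:
        w=topw(C,c,z).astype(np.float32); r=cv2.minAreaRect(w)
        bp=cv2.boxPoints(r); e=max(((bp[1]-bp[0]),(bp[2]-bp[1])),key=np.linalg.norm)
        print(name,'px',cen(c).round(1),'cen',cen(w.reshape(-1,1,2)).round(1),'rect',np.round(r[0],1),np.round(sorted(r[1]),1),'long ang',round(np.degrees(np.arctan2(e[1],e[0])),1),'circ',np.round(cv2.minEnclosingCircle(w)[1],1))
    return blobs(mm,amin)
ALL=lambda im:{'cork':mask(im,(12,70,130),(25,200,255)),'black':mask(im,(0,0,0),(180,255,75)),'brown':mask(im,(0,120,50),(16,255,200))}
E
python3 - <<'E'
from lib import *
import pickle
C=pickle.load(open('w1.pkl','rb'));M=ALL(C[0]);H=cv2.cvtColor(C[0],cv2.COLOR_RGB2HSV)
print(H[217,297],H[150,118],H[103,287],H[185,280])
b=info(C,M['brown'],(240,60,330,145),.03,'heel')
w=topw(C,b[0],.03).astype(np.float32)
print('poly',cv2.approxPolyDP(w.reshape(-1,1,2),3,True).reshape(-1,2).round(1).tolist())
info(C,M['black'],(270,190,325,243),.003,'mw disc')
info(C,M['black'],(95,82,140,176),.003,'ma awl')
info(C,M['cork']|M['black'],(70,70,160,190),.003,'ma mat')
E
```

```text
[21 71 36] [19 64 32] [ 11 176 122] [ 19 133 200]
heel px [288.1 104.8] cen [486. 334.] rect [488.2 334.6] [57.2 57.2] long ang -72.4 circ 34.7
poly [[453.6000061035156, 352.5], [469.1000061035156, 301.29998779296875], [502.1000061035156, 309.8999938964844], [514.2000122070312, 322.29998779296875], [516.5999755859375, 339.20001220703125], [504.29998779296875, 359.0], [486.79998779296875, 362.8999938964844]]
mw disc px [296.4 218. ] cen [630.3 297.2] rect [630.3 297.2] [56.1 57.6] long ang 73.9 circ 29.3
ma awl px [116.7 142. ] cen [466.5 102.7] rect [451.3 108.6] [ 23.2 103. ] long ang -21.3 circ 51.8
ma mat px [115.7 127.7] cen [451.6 109.1] rect [451.7 109.2] [ 82.2 121.6] long ang -21.3 circ 71.7
```

```bash
python3 -m inch '[[[0,0,0.5],-1,0],[[0,0,0.5],-1,0],[[0,0,0.5],-1,0],[[0,0,0.5],-1,0],[[0,0,0.5],-1,0],[[0,0,0.5],-1,0],[[0,0,0.5],-1,0],[[0,0,0.5],-1,0],[[0.16,-0.82,0],-0.3,0],[[0.16,-0.82,0],0,0],[[0.16,-0.82,0],0,0],[[0.16,-0.82,0],0,0],[[0,-0.82,0],0,0],[[0,0,0],0,0],[[0,0,0],0,0]]' && python3 - <<'E'
from lib import *
C=cam('wrist');cv2.imwrite('pics/w2.png',C[0][...,::-1]);s=manip.get_state();print(s['eef_pos'],np.degrees(2*np.arctan2(s['ee_rot'][1],s['ee_rot'][0])))
import pickle;pickle.dump(C,open('w2.pkl','wb'))
E
```

```text
time_s: 3.22
eef_pos: [0.4733, 0.3335, 0.1418]
ee_rot: [0.591, 0.806, -0.0, -0.0]
wrist_force: [0.4, 0.3, 0.5]
gripper_width: 0.0872
[0.47497761 0.33380358 0.1419972 ] 107.44917013364416
```

View pics/w2.png

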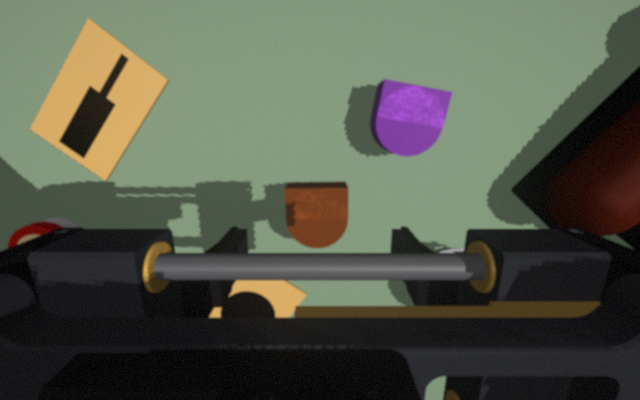

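w2 shows the heel centred at about column 317: the edge of its straight side face at row ~182, its top edge at ~187, and its round end at ~247. Now a height check from the two wrist places.

```bash
python3 - <<'E'
from lib import *
import pickle
np.set_printoptions(precision=4,suppress=True)
A=pickle.load(open('w1.pkl','rb'));B=pickle.load(open('w2.pkl','rb'))
print('heel corners',tri(A,(257,104),B,(285,188)),tri(A,(296.5,71),B,(348.5,188)))
print('ma corners',tri(A,(79,78),B,(168,80)),tri(A,(151,179),B,(30,128)), tri(A,(146,83.5),B,(88,19)) if 0 else '')
for n,C in(('1',A),('2',B)):
    M=ALL(C[0]); 
    bx=((70,70,160,190),(20,10,175,185))[n=='2']
    for c in blobs(cv2.bitwise_and(M['cork'],cv2.rectangle(np.zeros_like(M['cork']),bx[:2],bx[2:],255,-1)))[:1]:
        print(n,cv2.approxPolyDP(cv2.convexHull(c),5,True).reshape(-1,2).tolist())
b=info(B,ALL(B[0])['brown'],(270,186,360,250),.03,'heel')
info(B,ALL(B[0])['cork'],(20,10,175,185),.003,'ma')
E
```

```text
heel corners (array([0.4729, 0.2979, 0.0185]), np.float64(0.0010710464278987164)) (array([0.4528, 0.3544, 0.0283]), np.float64(0.0001675883638739048))
ma corners (array([0.4194, 0.2099, 0.1316]), np.float64(0.04647296656421498)) (array([0.4991, 0.1219, 0.0447]), np.float64(0.06772147516931744)) 
1 [[79, 78], [144, 84], [150, 178], [90, 173]]
2 [[88, 18], [168, 80], [106, 180], [30, 129]]
heel px [316.2 213.5] cen [485.5 333.6] rect [488.2 334.3] [57.3 59.9] long ang 17.5 circ 35.8
ma px [ 98.  100.6] cen [452.4 108.9] rect [452.4 108.9] [ 81.8 121.5] long ang -21.3 circ 72.1
```

```bash
python3 -m inch '[[[-0.14,0.05,0.9],0,0],[[0,0,0.9],0,0],[[0,0,0.9],0,0],[[0,0,0.9],0,0],[[0,0,0.6],0,0],[[0,0,0.48],0,0],[[0,0,0],0,0],[[0,0,0],0,1],[[0,0,0],0,1],[[0,0,0],0,1],[[0,0,0],0,1],[[0,0,0],0,1],[[0,0,0],0,1],[[0,0,0],0,1],[[0,0,0],0,1]]' 20
```

```text
time_s: 4.52
eef_pos: [0.4773, 0.3303, 0.0254]
ee_rot: [0.592, 0.806, 0.001, 0.0]
wrist_force: [-0.4, -0.1, 5.0]
gripper_width: 0.058
```

```bash
python3 -m inch '[[[0,0,-0.5],0,1],[[0,0,-1],0,1],[[0,0,-1],0,1],[[-0.98,-0.25,-0.5],0,1],[[-0.98,-0.25,-0.5],0,1],[[-0.98,-0.25,-0.5],0,1],[[-0.98,-0.25,-0.5],0,1],[[-0.98,-0.25,-0.5],0,1],[[-0.98,-0.25,-0.5],0,1],[[-0.98,-0.25,-0.5],0,1],[[-0.98,-0.25,-0.5],0,1],[[-0.98,-0.25,-0.5],0,1],[[-0.98,-0.25,-0.5],0,1],[[-0.98,-0.25,-0.5],0,1],[[-0.98,-0.25,-0.5],0,1],[[-0.98,-0.25,0],0,1],[[-0.98,-0.25,0],0,1],[[-0.98,-0.25,0],0,1],[[0,0,0],0,1],[[0,0,0],0,1]]' && python3 - <<'E'
from lib import *
C=cam('wrist');cv2.imwrite('pics/w3.png',C[0][...,::-1]);s=manip.get_state();print(s['eef_pos'],np.degrees(2*np.arctan2(s['ee_rot'][1],s['ee_rot'][0])),s['gripper_width'])
import pickle;pickle.dump(C,open('w3.pkl','wb'))
E
```

```text
time_s: 6.18
eef_pos: [0.4969, -0.0497, 0.2373]
ee_rot: [0.593, 0.805, 0.0, -0.0]
wrist_force: [-0.2, -0.5, -0.6]
gripper_width: 0.0578
[ 0.4966704  -0.04867526  0.23715788] 107.31889434669148 0.05780633211351764
```

View pics/w3.png

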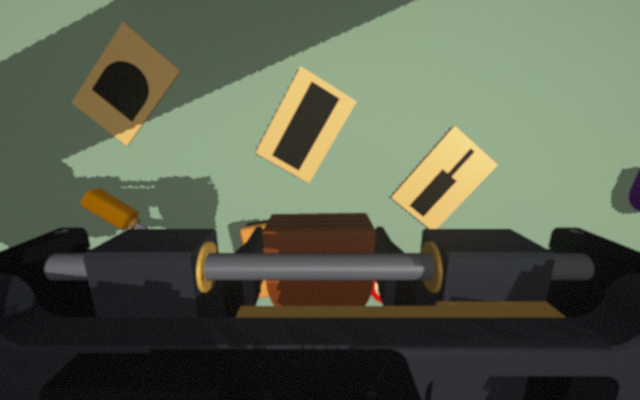

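w3 shows the D mat (125,85, mostly in shadow), rectangle mat (306,125) and awl mat (443,178), with the held heel at (318,245).

```bash
python3 - <<'E'
from lib import *
import pickle
C=pickle.load(open('w3.pkl','rb'));H=cv2.cvtColor(C[0],cv2.COLOR_RGB2HSV)
print(H[80,95],H[90,120],H[130,127],H[60,60],H[120,306])
cork=mask(C[0],(12,70,80),(25,220,255))
blk=mask(C[0],(0,0,0),(180,255,60))
for n,b in(('mh',(65,15,190,150)),('mb',(250,60,362,188)),('ma',(385,120,500,229))):
    info(C,cork,b,.003,n+' mat'); 
for n,b in(('mh',(85,50,160,128)),('mb',(270,75,340,175)),('ma',(405,145,480,220))):
    c=info(C,blk,b,.003,n+' out')[0]; w=topw(C,c,.003).astype(np.float32)
    print(cv2.approxPolyDP(w.reshape(-1,1,2),4,True).reshape(-1,2).round(0).tolist())
E
```

```text
[ 18 128 126] [20 67 23] [ 19 131 214] [51 54 89] [23 66 50]
mh mat px [125.2  84.4] cen [ 459.1 -312.6] rect [ 459.2 -312.7] [ 81.8 121.5] long ang -24.5 circ 71.7
mb mat px [305.  124.8] cen [440.  -87.8] rect [440.1 -87.9] [ 81.4 121.2] long ang -13.1 circ 71.4
ma mat px [443.8 178.8] cen [451.7 108.7] rect [451.9 108.7] [ 82.1 121.7] long ang -21.2 circ 71.4
mh out px [123.   87.7] cen [ 461.6 -314.4] rect [ 459.2 -313.4] [56.4 57.1] long ang -24.3 circ 34.7
[[434.0, -326.0], [473.0, -350.0], [495.0, -299.0], [465.0, -286.0], [449.0, -287.0], [433.0, -301.0]]
mb out px [305.2 125.7] cen [439.9 -87.6] rect [439.9 -87.6] [35.4 99.6] long ang -12.9 circ 52.2
[[388.0, -93.0], [483.0, -115.0], [492.0, -83.0], [396.0, -60.0]]
ma out px [432.4 192.8] cen [471.8 101.6] rect [469.7 102.4] [20.9 62.8] long ang -21.4 circ 32.0
[[441.0, 114.0], [442.0, 103.0], [495.0, 82.0], [502.0, 101.0], [448.0, 122.0]]
```

```bash
python3 -m inch '[[[0,0,0],1,1],[[0,0,0],1,1],[[0,0,0],1,1],[[0,0,0],1,1],[[0,0,0],1,1],[[0,0,0],1,1],[[0,0,0],1,1],[[0,0,0],1,1],[[0,0,0],1,1],[[0,0,0],1,1],[[0,0,0],1,1],[[0,0,0],1,1],[[0,0,0],1,1],[[0,0,0],1,1],[[0,0,0],1,1],[[0,0,0],1,1],[[0,0,0],1,1],[[0,0,0],1,1],[[0,0,0],1,1],[[0,0,0],1,1]]' && python3 -m inch '[[[0,0,0],1,1],[[0,0,0],1,1],[[0,0,0],1,1],[[0,0,0],1,1],[[0,0,0],1,1],[[0,0,0],1,1],[[0,0,0],1,1],[[0,0,0],1,1],[[0,0,0],1,1],[[0,0,0],1,1],[[0,0,0],1,1],[[0,0,0],1,1],[[0,0,0],1,1],[[0,0,0],1,1],[[0,0,0],1,1],[[0,0,0],1,1],[[0,0,0],1,1],[[0,0,0],1,1],[[0,0,0],1,1],[[0,0,0],1,1]]' && python3 -m inch '[[[0,0,0],1,1],[[0,0,0],1,1],[[0,0,0],1,1],[[0,0,0],1,1],[[0,0,0],1,1],[[0,0,0],1,1],[[0,0,0],1,1],[[0,0,0],1,1],[[0,0,0],1,1],[[0,0,0],1,1],[[0,0,0],1,1],[[0,0,0],1,1],[[0,0,0],1,1],[[0,0,0],1,1],[[0,0,0],1,1],[[0,0,0],0.5,1],[[0,0,0],0,1],[[0,0,0],0,1]]'
cat > go.py <<'E'
import sys; from lib import *   # go.py x y z(mm) yaw(deg): units left
s=manip.get_state();p=s['eef_pos']*1000;R=Rn.from_quat(s['ee_rot']).as_matrix()
yw=np.degrees(np.arctan2(R[1,0],R[0,0]));x,y,z,g=map(float,sys.argv[1:5]);d=np.array([x,y,z])-p
tw=(yw-g+180)%360-180; a=np.radians(g)
X=np.array([np.cos(a),np.sin(a)]);Y=np.array([X[1],-X[0]])
print('t',s['time_s'],'at',p.round(1),'yaw',yw.round(1),'j6',np.degrees(s['qpos'][5]).round(),'twist',(tw/4).round(2),'| after twist x,y,z units',(np.array([d[:2]@X,d[:2]@Y,-d[2]])/25).round(2),'| now x,y',((R.T@d)/25).round(2)[:2])
E
python3 go.py 469.8 -317.6 30 -114.5
```

```text
time_s: 7.9
eef_pos: [0.4967, -0.047, 0.237]
ee_rot: [0.972, 0.236, -0.0, -0.0]
wrist_force: [0.1, -0.4, -0.4]
gripper_width: 0.0581
time_s: 9.57
eef_pos: [0.4966, -0.047, 0.237]
ee_rot: [0.896, -0.444, -0.001, -0.0]
wrist_force: [-0.2, 0.5, -1.7]
gripper_width: 0.0577
time_s: 11.07
eef_pos: [0.4968, -0.0475, 0.237]
ee_rot: [-0.541, 0.841, 0.0, -0.0]
wrist_force: [-0.2, -0.1, -1.3]
gripper_width: 0.0577
t 11.0667 at [496.8 -47.5 237. ] yaw -114.4 j6 96.0 twist 0.01 | after twist x,y,z units [10.28 -3.5   8.28] | now x,y [10.29 -3.49]
```

```bash
python3 -m inch '[[[0.86,-0.29,0.3],0,1],[[0.86,-0.29,0.3],0,1],[[0.86,-0.29,0.3],0,1],[[0.86,-0.29,0.3],0,1],[[0.86,-0.29,0.3],0,1],[[0.86,-0.29,0.3],0,1],[[0.86,-0.29,0.3],0,1],[[0.86,-0.29,0.3],0,1],[[0.86,-0.29,0.3],0,1],[[0.86,-0.29,0.3],0,1],[[0.86,-0.29,0.3],0,1],[[0.86,-0.29,0.3],0,1],[[0,0,0.8],0,1],[[0,0,0.8],0,1],[[0,0,0.8],0,1],[[0,0,0.8],0,1],[[0,0,0],0,1],[[0,0,0],0,1]]'; python3 go.py 469.8 -317.6 29 -114.5
```

```text
time_s: 12.57
eef_pos: [0.4686, -0.3185, 0.0662]
ee_rot: [-0.541, 0.841, 0.001, -0.0]
wrist_force: [0.2, -0.7, -1.0]
gripper_width: 0.0578
t 12.5667 at [ 468.6 -318.5   66.2] yaw -114.5 j6 69.0 twist -0.01 | after twist x,y,z units [-0.05 -0.03  1.49] | now x,y [-0.05 -0.03]
```

```bash
python3 -m inch '[[[-0.05,-0.03,0.7],0,1],[[0,0,0.4],0,1],[[0,0,0.25],0,1],[[0,0,0.13],0,1],[[0,0,0],0,1],[[0,0,0],0,1]]' && python3 -m inch '[[[0,0,0],0,0],[[0,0,0],0,0],[[0,0,0],0,0],[[0,0,0],0,0],[[0,0,0],0,0],[[0,0,0],0,0],[[0,0,-0.5],0,0],[[0,0,-1],0,0],[[0,0,-1],0,0],[[0,0,-1],0,0],[[0,0,-1],0,0],[[0,0,-1],0,0],[[0,0,-1],0,0],[[0,0,-1],0,0],[[0,0,0],0,0],[[0,0,0],0,0]]' && python3 - <<'E'
from lib import *
C=cam('wrist');cv2.imwrite('pics/w4.png',C[0][...,::-1])
import pickle;pickle.dump(C,open('w4.pkl','wb'))
E
```

```text
time_s: 13.07
eef_pos: [0.4704, -0.3188, 0.0305]
ee_rot: [-0.54, 0.841, -0.0, 0.0]
wrist_force: [0.4, -0.3, -0.2]
gripper_width: 0.0578
time_s: 14.4
eef_pos: [0.4708, -0.3192, 0.22]
ee_rot: [-0.54, 0.841, -0.002, 0.0]
wrist_force: [0.2, 0.1, -0.3]
gripper_width: 0.0873
```

View pics/w4.png

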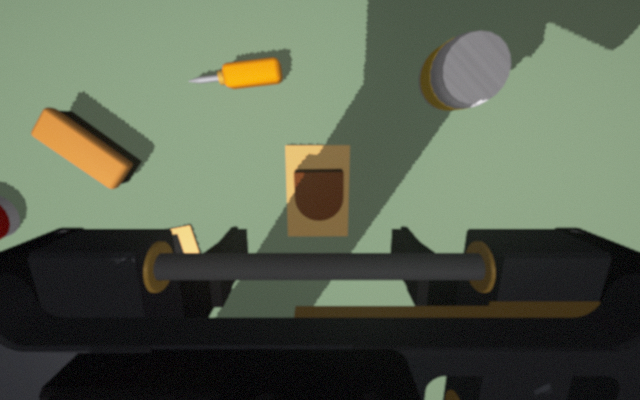

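w4 shows the heel sitting on its mat at (319,192), with the awl (240,73), brush (83,148) and glue can (466,70) also in view. Next I'll measure all three.

```bash
python3 - <<'E'
from lib import *
import pickle
C=pickle.load(open('w4.pkl','rb'));im=C[0];H=cv2.cvtColor(im,cv2.COLOR_RGB2HSV)
print(H[73,250],H[78,240],H[145,75],H[170,95],H[190,318],H[171,318],H[160,300])
info(C,mask(im,(5,130,30),(16,255,125)),(285,160,352,225),.033,'heel')
info(C,mask(im,(12,70,80),(25,220,255)),(280,140,355,237),.003,'mh')
c=info(C,mask(im,(15,200,120),(28,255,255)),(210,45,300,100),.026,'awl')
c=info(C,mask(im,(8,120,100),(20,255,255)),(20,95,150,195),.036,'brush')
w=topw(C,c[0],.036).astype(np.float32);print(cv2.approxPolyDP(w.reshape(-1,1,2),4,True).reshape(-1,2).round(0).tolist())
E
```

```text
[ 21 239 248] [ 22 236 249] [ 16 170 228] [ 17 167 231] [ 13 159  77] [ 16 128  50] [ 20 124 231]
heel px [319.5 193.9] cen [ 461.6 -316.9] rect [ 460.7 -315.8] [56.9 61. ] long ang -24.6 circ 35.9
mh px [317.2 189.7] cen [ 458.9 -312.6] rect [ 459.3 -312.8] [ 81.1 121.4] long ang -24.7 circ 71.2
awl px [251.5  72.7] cen [ 614.7 -305.6] rect [ 614.8 -305.3] [24.7 62.3] long ang 71.9 circ 31.6
brush px [ 79.5 148.6] cen [621.3 -94.6] rect [621.2 -94.6] [ 39.3 104.5] long ang 26.7 circ 54.1
[[674.0, -85.0], [657.0, -55.0], [575.0, -96.0], [570.0, -105.0], [581.0, -130.0], [589.0, -133.0]]
```

```bash
python3 -m inch '[[[0,0,0],-1,0],[[0,0,0],-1,0],[[0,0,0],-1,0],[[0,0,0],-1,0],[[0,0,0],-1,0],[[0,0,0],-1,0],[[0,0,0],-1,0],[[0,0,0],-1,0],[[0,0,0],-1,0],[[0,0,0],-1,0],[[0,0,0],-1,0],[[0,0,0],-1,0],[[0,0,0],-1,0],[[0,0,0],-1,0],[[0,0,0],-1,0],[[0,0,0],-1,0],[[0,0,0],-1,0],[[0,0,0],-1,0],[[0,0,0],-1,0],[[0,0,0],-1,0]]' && python3 -m inch '[[[0,0,0],-1,0],[[0,0,0],-1,0],[[0,0,0],-1,0],[[0,0,0],-1,0],[[0,0,0],-0.1,0],[[0,0,0],0,0]]' && python3 go.py 614.8 -305.3 22 -18.1
```

```text
time_s: 16.12
eef_pos: [0.4692, -0.3177, 0.2158]
ee_rot: [0.955, -0.296, -0.002, -0.001]
wrist_force: [0.3, 0.0, -0.3]
gripper_width: 0.087
time_s: 16.62
eef_pos: [0.4695, -0.318, 0.2162]
ee_rot: [0.987, -0.159, -0.001, -0.001]
wrist_force: [-0.8, -0.7, 0.0]
gripper_width: 0.087
t 16.6167 at [ 469.5 -318.   216.2] yaw -18.3 j6 -27.0 twist -0.05 | after twist x,y,z units [ 5.37 -2.29  7.77] | now x,y [ 5.38 -2.3 ]
```

```bash
python3 -m inch '[[[0.9,-0.38,0.5],0,0],[[0.9,-0.38,0.5],0,0],[[0.9,-0.38,0.5],0,0],[[0.9,-0.38,0.5],0,0],[[0.9,-0.38,0.5],0,0],[[0.9,-0.38,0.5],0,0],[[0,0,0],0,0],[[0,0,0],0,0],[[0,0,0],0,0]]' && python3 - <<'E'
from lib import *
C=cam('wrist');cv2.imwrite('pics/w5.png',C[0][...,::-1])
import pickle;pickle.dump(C,open('w5.pkl','wb'))
im=C[0]
m=mask(im,(15,200,120),(28,255,255))
info(C,m,(200,100,460,320),.026,'awl')
E
python3 go.py 614.8 -305.3 22 -18.1
```

```text
time_s: 17.37
eef_pos: [0.6154, -0.3063, 0.1419]
ee_rot: [0.987, -0.158, -0.001, -0.0]
wrist_force: [-0.2, -0.4, -0.1]
gripper_width: 0.0871
awl px [319.8 195.7] cen [ 617.6 -303.4] rect [ 617.4 -303.4] [23.1 61.6] long ang 72.4 circ 31.5
t 17.4167 at [ 615.3 -306.7  142.5] yaw -18.3 j6 -18.0 twist -0.04 | after twist x,y,z units [-0.04 -0.05  4.82] | now x,y [-0.03 -0.05]
```

View pics/w5.png

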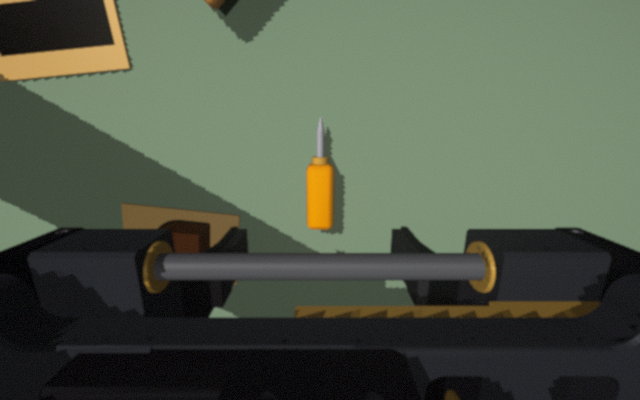

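```bash
python3 - <<'E'
from lib import *
import pickle
A=pickle.load(open('w4.pkl','rb'));B=pickle.load(open('w5.pkl','rb'))
print(tri(A,(251.5,72.7),B,(319.8,195.7)))
E
python3 -m inch '[[[0.03,-0.13,0.9],0,0],[[0,0,0.9],0,0],[[0,0,0.9],0,0],[[0,0,0.9],0,0],[[0,0,0.7],0,0],[[0,0,0.5],0,0],[[0,0,0],0,0],[[0,0,0],0,1],[[0,0,0],0,1],[[0,0,0],0,1],[[0,0,0],0,1],[[0,0,0],0,1],[[0,0,0],0,1],[[0,0,0],0,1],[[0,0,0],0,1],[[0,0,0],0,1],[[0,0,0],0,1]]' 20; python3 go.py 471.5 101.3 25 68.8
```

```text
(array([ 0.61710844, -0.30456821,  0.01653322]), np.float64(0.00016419543158818043))
time_s: 18.83
eef_pos: [0.618, -0.3038, 0.0225]
ee_rot: [0.987, -0.158, -0.0, -0.0]
wrist_force: [0.4, -0.9, -0.0]
gripper_width: 0.0283
t 18.8333 at [ 618.  -303.8   22.5] yaw -18.2 j6 -17.0 twist -21.75 | after twist x,y,z units [ 12.99 -11.32  -0.1 ] | now x,y [-10.63 -13.56]
```

```bash
python3 -m inch '[[[0,0,-0.5],0,1],[[0,0,-1],0,1],[[0,0,-1],0,1],[[0,0,-1],0,1],[[-0.76,-0.97,-0.3],0,1],[[-0.76,-0.97,-0.3],0,1],[[-0.76,-0.97,-0.3],0,1],[[-0.76,-0.97,-0.3],0,1],[[-0.76,-0.97,-0.3],0,1],[[-0.76,-0.97,-0.3],0,1],[[-0.76,-0.97,-0.3],0,1],[[-0.76,-0.97,-0.3],0,1],[[-0.76,-0.97,-0.3],0,1],[[-0.76,-0.97,0],0,1],[[-0.76,-0.97,0],0,1],[[-0.76,-0.97,0],0,1],[[-0.76,-0.97,0],0,1],[[-0.76,-0.97,0],0,1],[[0,0,0],0,1]]' && python3 -m inch '[[[0,0,0],-1,1],[[0,0,0],-1,1],[[0,0,0],-1,1],[[0,0,0],-1,1],[[0,0,0],-1,1],[[0,0,0],-1,1],[[0,0,0],-1,1],[[0,0,0],-1,1],[[0,0,0],-1,1],[[0,0,0],-1,1],[[0,0,0],-1,1],[[0,0,0],-1,1],[[0,0,0],-1,1],[[0,0,0],-1,1],[[0,0,0],-1,1],[[0,0,0],-1,1],[[0,0,0],-1,1],[[0,0,0],-1,1],[[0,0,0],-1,1],[[0,0,0],-1,1]]' && python3 -m inch '[[[0,0,0],-1,1],[[0,0,0],-0.7,1],[[0,0,0],0,1],[[0,0,0],0,1]]' && python3 go.py 471.5 101.3 25 68.8; python3 - <<'E'
from lib import *
C=cam('wrist');cv2.imwrite('pics/w6.png',C[0][...,::-1])
C=cam('side');cv2.imwrite('pics/s6.png',cv2.resize(C[0][60:300,150:470],(800,600))[...,::-1])
E
```

```text
time_s: 20.42
eef_pos: [0.4679, 0.1058, 0.1782]
ee_rot: [0.988, -0.156, -0.002, -0.001]
wrist_force: [-0.8, -0.7, -0.5]
gripper_width: 0.0258
time_s: 22.08
eef_pos: [0.4718, 0.1013, 0.1783]
ee_rot: [0.857, 0.515, 0.0, 0.0]
wrist_force: [0.5, 0.7, 0.5]
gripper_width: 0.0261
time_s: 22.42
eef_pos: [0.4717, 0.1014, 0.1781]
ee_rot: [0.827, 0.563, 0.0, 0.0]
wrist_force: [-0.3, -0.3, -0.6]
gripper_width: 0.0257
t 22.4167 at [471.7 101.4 178.1] yaw 68.5 j6 -70.0 twist -0.07 | after twist x,y,z units [-0.01 -0.01  6.12] | now x,y [-0.01 -0.01]
```

View pics/w6.png

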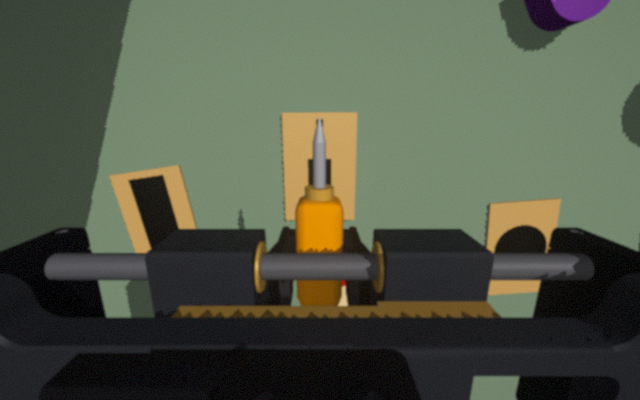

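View pics/s6.png

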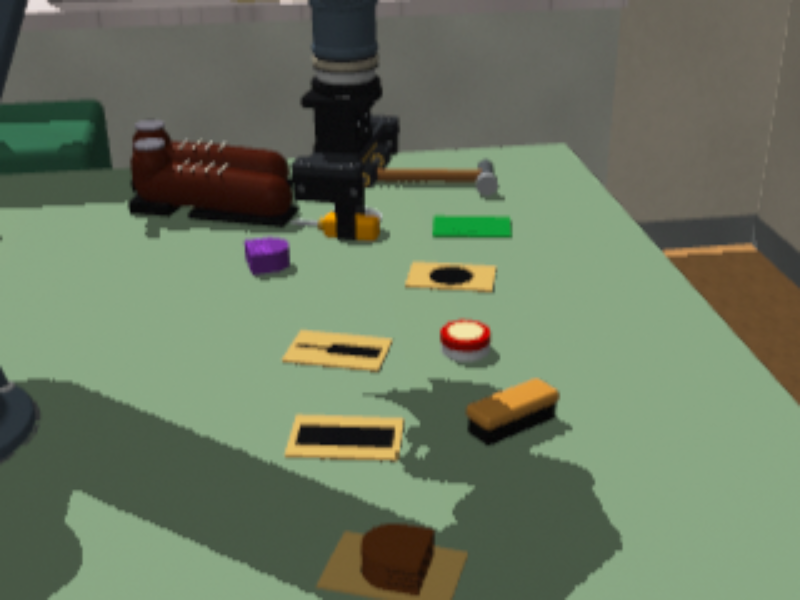

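w6 has the held awl in line with its outline, its steel tip at (319,122) over the thin bar. Lower and release.

```bash
python3 -m inch '[[[0,0,0.9],0,1],[[0,0,0.9],0,1],[[0,0,0.9],0,1],[[0,0,0.9],0,1],[[0,0,0.9],0,1],[[0,0,0.7],0,1],[[0,0,0.45],0,1],[[0,0,0.25],0,1],[[0,0,0.2],0,1],[[0,0,0],0,1],[[0,0,0],0,1],[[0,0,0],0,0],[[0,0,0],0,0],[[0,0,0],0,0],[[0,0,0],0,0],[[0,0,0],0,0],[[0,0,0],0,0],[[0,0,0],0,0],[[0,0,0],0,0]]' && python3 -m inch '[[[0,0,-0.5],0,0],[[0,0,-1],0,0],[[0,0,-1],0,0],[[0,0,-1],0,0],[[0,0.5,-1],0,0],[[0,1,-1],0,0],[[0,1,-1],0,0],[[0,1,-1],0,0],[[0,1,-1],0,0],[[0,0,0],0,0],[[0,0,0],0,0]]'; python3 - <<'E'
from lib import *
C=cam('wrist');cv2.imwrite('pics/w7.png',C[0][...,::-1])
import pickle;pickle.dump(C,open('w7.pkl','wb'))
im=C[0]
info(C,mask(im,(15,200,120),(28,255,255)),(200,20,460,228),.029,'awl')
info(C,mask(im,(12,70,80),(25,190,255)),(200,20,460,228),.003,'mat')
E
python3 go.py 621 -95 30 -63
```

```text
time_s: 24.1
eef_pos: [0.4713, 0.1018, 0.025]
ee_rot: [0.826, 0.564, 0.0, 0.0]
wrist_force: [0.4, -0.6, -0.3]
gripper_width: 0.0712
time_s: 25.02
eef_pos: [0.5777, 0.0601, 0.2389]
ee_rot: [0.826, 0.563, 0.002, 0.001]
wrist_force: [-1.2, 0.2, -0.3]
gripper_width: 0.0866
awl px [318.5  82.7] cen [472.1 100.5] rect [471.8 100.6] [23.8 60.9] long ang -21.5 circ 31.2
mat px [318.6  69.3] cen [457.  106.5] rect [456. 107.] [ 81.7 110.1] long ang -21.5 circ 67.8
mat px [347.4 193. ] cen [613.   87.2] rect [613.   87.3] [44.7 45.1] long ang 68.5 circ 23.4
t 25.0667 at [575.2  60.7 237.2] yaw 68.6 j6 -74.0 twist 32.89 | after twist x,y,z units [6.38 1.2  8.29] | now x,y [-5.13  3.99]
```

View pics/w7.png

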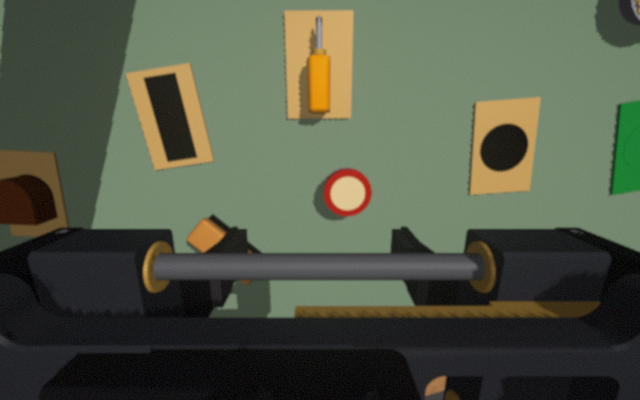

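w7 shows the awl lying on its outline (318,75). The tin at (347,193) is nearest, so it goes next, to the disc mat at (504,147).

```bash
python3 - <<'E'
from lib import *
import pickle
C=pickle.load(open('w7.pkl','rb'));im=C[0]
red=mask(im,(0,150,80),(10,255,255))|mask(im,(172,150,80),(180,255,255))
info(C,red,(315,165,380,222),.026,'tin lid')
info(C,mask(im,(0,0,0),(180,255,75)),(475,115,535,180),.003,'disc')
S=cam('scene');r=mask(S[0],(0,150,80),(10,255,255))|mask(S[0],(172,150,80),(180,255,255))
c=blobs(r[215:245,305:340].copy(),10)[0];ps=cen(cv2.convexHull(c))+[305,215]
cc=[c for c in blobs(cv2.bitwise_and(red,cv2.rectangle(np.zeros_like(red),(315,165),(380,222),255,-1)))][0]
print(ps,tri(C,cen(cv2.convexHull(cc)),S,ps))
E
python3 go.py 613 87.2 24 68.6
```

```text
tin lid px [346.8 192.2] cen [605.9  86.5] rect [605.8  87. ] [58.9 60.3] long ang -21.2 circ 30.8
disc px [503.7 147.1] cen [629.9 297.5] rect [629.8 297.5] [56.6 58.7] long ang 68.5 circ 29.6
[322.03406326 228.79237632] (array([0.60660889, 0.08663245, 0.02108344]), np.float64(0.0004516054105835055))
t 25.1167 at [574.   61.  236.3] yaw 68.6 j6 -74.0 twist -0.0 | after twist x,y,z units [1.54 1.07 8.49] | now x,y [1.55 1.1 ]
```

```bash
python3 -m inch '[[[0.71,0.4,0.9],0,0],[[0.71,0.4,0.9],0,0],[[0,0,0.9],0,0],[[0,0,0.9],0,0],[[0,0,0.9],0,0],[[0,0,0.9],0,0],[[0,0,0.9],0,0],[[0,0,0.9],0,0],[[0,0,0.7],0,0],[[0,0,0.4],0,0],[[0,0,0.15],0,0],[[0,0,0],0,0],[[0,0,0],0,1],[[0,0,0],0,1],[[0,0,0],0,1],[[0,0,0],0,1],[[0,0,0],0,1],[[0,0,0],0,1],[[0,0,0],0,1],[[0,0,0],0,1]]' 20; python3 go.py 630 297.3 28 68.6
```

```text
time_s: 26.78
eef_pos: [0.6082, 0.0865, 0.0271]
ee_rot: [0.826, 0.563, 0.001, 0.0]
wrist_force: [-0.2, 1.2, 6.9]
gripper_width: 0.0611
t 26.7833 at [608.2  86.5  27.1] yaw 68.6 j6 -71.0 twist -0.0 | after twist x,y,z units [ 8.17 -2.27 -0.03] | now x,y [ 8.17 -2.27]
```

```bash
python3 -m inch '[[[0,0,-0.5],0,1],[[0,0,-1],0,1],[[0,0,-1],0,1],[[0.91,-0.24,0],0,1],[[0.91,-0.24,0],0,1],[[0.91,-0.24,0],0,1],[[0.91,-0.24,0],0,1],[[0.91,-0.24,0],0,1],[[0.91,-0.24,0],0,1],[[0.91,-0.24,0],0,1],[[0.91,-0.24,0],0,1],[[0.91,-0.24,0],0,1],[[0,0,0.8],0,1],[[0,0,0.8],0,1],[[0,0,0],0,1],[[0,0,0],0,1]]'; python3 go.py 630.7 296.6 31 68.6
```

```text
time_s: 28.12
eef_pos: [0.6305, 0.2964, 0.0475]
ee_rot: [0.826, 0.564, -0.002, -0.001]
wrist_force: [-0.4, 0.8, -0.8]
gripper_width: 0.0617
t 28.1167 at [630.5 296.4  47.5] yaw 68.6 j6 -53.0 twist 0.0 | after twist x,y,z units [0.01 0.01 0.66] | now x,y [0.01 0.01]
```

```bash
python3 -m inch '[[[0,0,0.3],0,1],[[0,0,0.2],0,1],[[0,0,0.16],0,1],[[0,0,0],0,1],[[0,0,0],0,0],[[0,0,0],0,0],[[0,0,0],0,0],[[0,0,0],0,0],[[0,0,0],0,0],[[0,0,0],0,0],[[0,0,-0.5],0,0],[[0,0,-1],0,0],[[0,0,-1],0,0],[[0,0,-1],0,0],[[0,0.5,-1],0,0],[[0,1,-1],0,0],[[0,1,-1],0,0],[[0,1,-1],0,0],[[0,0,0],0,0],[[0,0,0],0,0]]'; python3 - <<'E'
from lib import *
C=cam('wrist');cv2.imwrite('pics/w8.png',C[0][...,::-1])
im=C[0]
red=mask(im,(0,150,80),(10,255,255))|mask(im,(172,150,80),(180,255,255))
info(C,red,(250,50,400,225),.029,'tin')
info(C,mask(im,(12,70,80),(25,190,255)),(250,30,400,228),.003,'mat')
E
python3 go.py 621 -94.6 130 116.7
```

```text
time_s: 29.78
eef_pos: [0.7157, 0.2642, 0.2231]
ee_rot: [0.827, 0.563, 0.003, 0.001]
wrist_force: [-0.7, -1.0, -0.8]
gripper_width: 0.0872
tin px [317.3 102. ] cen [630.2 295.6] rect [629.9 295.7] [59.8 60.8] long ang -67.1 circ 30.7
mat px [318.1 100.1] cen [629.9 297. ] rect [630.  296.8] [ 81.4 121.3] long ang -17.2 circ 71.5
t 29.8333 at [713.3 264.6 220.6] yaw 68.6 j6 -57.0 twist -12.04 | after twist x,y,z units [-11.18  -9.75   3.62] | now x,y [-14.73   1.82]
```

View pics/w8.png

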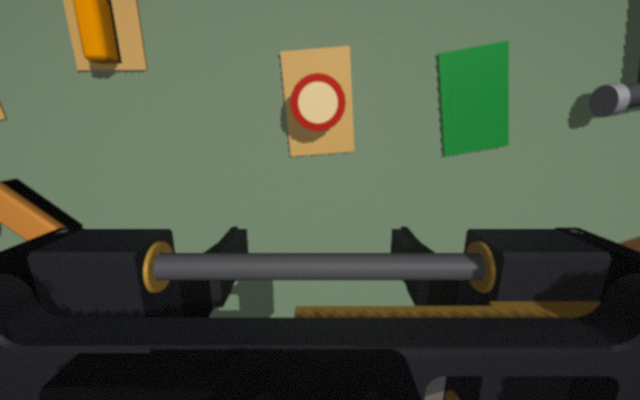

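The tin is within 2 mm of its mat's centre (317,102). Last is the brush.

```bash
python3 -m inch '[[[-0.98,0.12,0],0,0],[[-0.98,0.12,0],0,0],[[-0.98,0.12,0],0,0],[[-0.98,0.12,0],0,0],[[-0.98,0.12,0],0,0],[[-0.98,0.12,0],0,0],[[-0.98,0.12,0],0,0],[[-0.98,0.12,0],0,0],[[-0.98,0.12,0],0,0],[[-0.98,0.12,0],0,0],[[-0.98,0.12,0],0,0],[[-0.98,0.12,0],0,0],[[-0.98,0.12,0],0,0],[[-0.98,0.12,0],0,0],[[-0.98,0.12,0],0,0]]' && python3 -m inch '[[[0,0,0.2],-1,0],[[0,0,0.2],-1,0],[[0,0,0.2],-1,0],[[0,0,0.2],-1,0],[[0,0,0.2],-1,0],[[0,0,0.2],-1,0],[[0,0,0.2],-1,0],[[0,0,0.2],-1,0],[[0,0,0.2],-1,0],[[0,0,0.2],-1,0],[[0,0,0.2],-1,0],[[0,0,0.2],-1,0],[[0,0,0],0,0],[[0,0,0],0,0]]'; python3 - <<'E'
from lib import *
C=cam('wrist');cv2.imwrite('pics/w9.png',C[0][...,::-1])
import pickle;pickle.dump(C,open('w9.pkl','wb'))
c=info(C,mask(C[0],(8,120,120),(20,255,255)),(245,100,395,250),.036,'brush')
D=pickle.load(open('w4.pkl','rb'));print(tri(C,cen(c[0]),D,(79.5,148.6)))
E
python3 go.py 621 -94.6 30 116.7
```

```text
time_s: 31.08
eef_pos: [0.6186, -0.0929, 0.2181]
ee_rot: [0.826, 0.564, -0.001, -0.002]
wrist_force: [0.4, -0.1, 0.3]
gripper_width: 0.0871
time_s: 32.25
eef_pos: [0.6195, -0.0923, 0.1584]
ee_rot: [0.526, 0.851, -0.0, -0.002]
wrist_force: [0.6, 0.2, -0.5]
gripper_width: 0.0869
brush px [318.9 198.4] cen [621.1 -92.3] rect [620.9 -92.3] [37.9 99.1] long ang 26.5 circ 52.0
(array([ 0.62091317, -0.09358586,  0.03508014]), np.float64(0.004579723240456361))
t 32.3 at [620.1 -92.7 159. ] yaw 116.5 j6 -135.0 twist -0.04 | after twist x,y,z units [-0.08 -0.    5.16] | now x,y [-0.1   0.01]
```

View pics/w9.png

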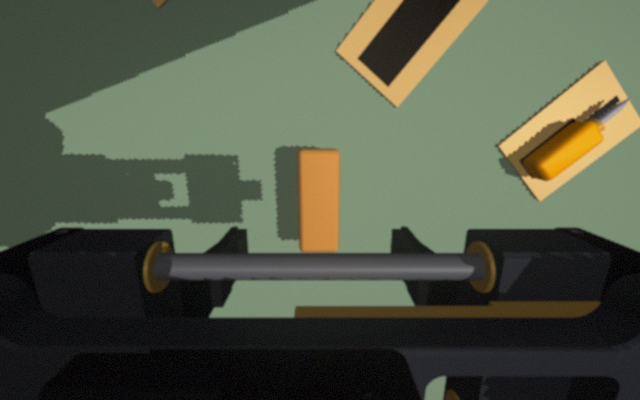

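```bash
python3 -m inch '[[[0,0.08,0.9],0,0],[[0,0,0.9],0,0],[[0,0,0.9],0,0],[[0,0,0.9],0,0],[[0,0,0.9],0,0],[[0,0,0.5],0,0],[[0,0,0.25],0,0],[[0,0,0],0,0],[[0,0,0],0,1],[[0,0,0],0,1],[[0,0,0],0,1],[[0,0,0],0,1],[[0,0,0],0,1],[[0,0,0],0,1],[[0,0,0],0,1],[[0,0,0],0,1],[[0,0,0],0,1]]' 20; python3 go.py 440 -87.7 32 77
```

```text
time_s: 33.72
eef_pos: [0.623, -0.0927, 0.0287]
ee_rot: [0.526, 0.851, 0.0, -0.0]
wrist_force: [-0.4, 0.6, 1.9]
gripper_width: 0.0395
t 33.7167 at [623.  -92.7  28.7] yaw 116.6 j6 -135.0 twist 9.9 | after twist x,y,z units [-1.45 -7.18 -0.13] | now x,y [ 3.45 -6.46]
```

```bash
python3 -m inch '[[[0,0,-0.5],0,1],[[0,0,-1],0,1],[[0,0,-1],0,1],[[0,0,-1],1,1],[[0,0,0],1,1],[[0,0,0],1,1],[[0,0,0],1,1],[[0,0,0],1,1],[[0,0,0],1,1],[[0,0,0],1,1],[[0,0,0],1,1],[[0,0,0],1,1],[[0,0,0],0.9,1]]' && python3 -m inch '[[[-0.18,-0.9,0],0,1],[[-0.18,-0.9,0],0,1],[[-0.18,-0.9,0],0,1],[[-0.18,-0.9,0],0,1],[[-0.18,-0.9,0],0,1],[[-0.18,-0.9,0],0,1],[[-0.18,-0.9,0],0,1],[[-0.18,-0.9,0],0,1],[[0,0,0.9],0,1],[[0,0,0.9],0,1],[[0,0,0.5],0,1],[[0,0,0],0,1],[[0,0,0],0,1]]'; python3 go.py 440.5 -87.7 32 77
```

```text
time_s: 34.8
eef_pos: [0.6231, -0.0928, 0.1167]
ee_rot: [0.784, 0.621, 0.0, 0.0]
wrist_force: [-0.0, -0.7, -0.7]
gripper_width: 0.0398
time_s: 35.88
eef_pos: [0.4397, -0.0875, 0.0587]
ee_rot: [0.783, 0.622, -0.0, -0.0]
wrist_force: [0.4, -0.0, -0.7]
gripper_width: 0.0398
t 35.8833 at [439.7 -87.5  58.7] yaw 77.0 j6 -103.0 twist -0.0 | after twist x,y,z units [-0.    0.03  1.07] | now x,y [-0.    0.04]
```

```bash
python3 -m inch '[[[0,0,0.5],0,1],[[0,0,0.35],0,1],[[0,0,0.2],0,1],[[0,0,0],0,1],[[0,0,0],0,1],[[0,0,0],0,0],[[0,0,0],0,0],[[0,0,0],0,0],[[0,0,0],0,0],[[0,0,0],0,0],[[0,0,0],0,0],[[0,0,-0.5],0,0],[[0,0,-1],0,0],[[0,0,-1],0,0],[[0,0,-1],0,0],[[0,0.5,-1],0,0],[[0,1,-1],0,0],[[0,1,-1],0,0],[[0,1,-1],0,0],[[0,1,-1],0,0]]' && python3 -m inch '[[[0,0.5,-1],0,0],[[0,0,0],0,0],[[0,0,0],0,0]]'; python3 - <<'E'
from lib import *
C=cam('wrist');cv2.imwrite('pics/w10.png',C[0][...,::-1]);im=C[0]
info(C,mask(im,(8,120,120),(17,255,255)),(250,20,400,225),.039,'brush')
info(C,mask(im,(12,70,80),(25,255,255)),(240,10,400,228),.003,'mat')
C=cam('scene');cv2.imwrite('pics/s10.png',cv2.resize(C[0][100:330,220:460],(720,575))[...,::-1])
print(manip.get_state()['time_s'])
E
```

```text
time_s: 37.55
eef_pos: [0.5497, -0.1126, 0.2464]
ee_rot: [0.783, 0.623, -0.0, 0.0]
wrist_force: [0.4, 0.7, -0.2]
gripper_width: 0.0873
time_s: 37.8
eef_pos: [0.5622, -0.1158, 0.2709]
ee_rot: [0.783, 0.623, 0.001, 0.001]
wrist_force: [-0.8, -0.6, -1.0]
gripper_width: 0.087
brush px [319.3  73.7] cen [440.6 -88.4] rect [440.8 -88.9] [ 41.  102.1] long ang -13.3 circ 52.7
mat px [319.7  76.4] cen [439.5 -87.5] rect [439.4 -87.8] [ 81.5 121. ] long ang -13.0 circ 71.6
37.9
```

View pics/w10.png

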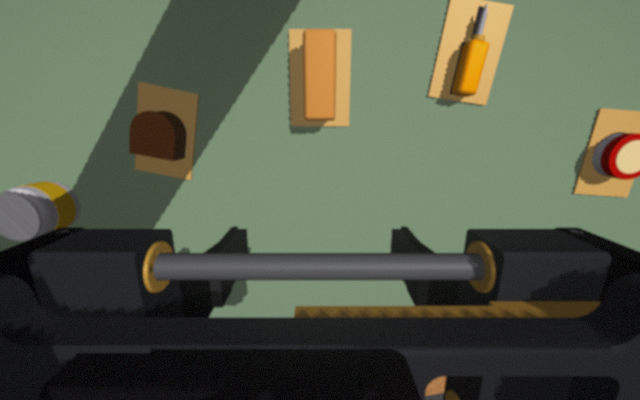

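View pics/s10.png

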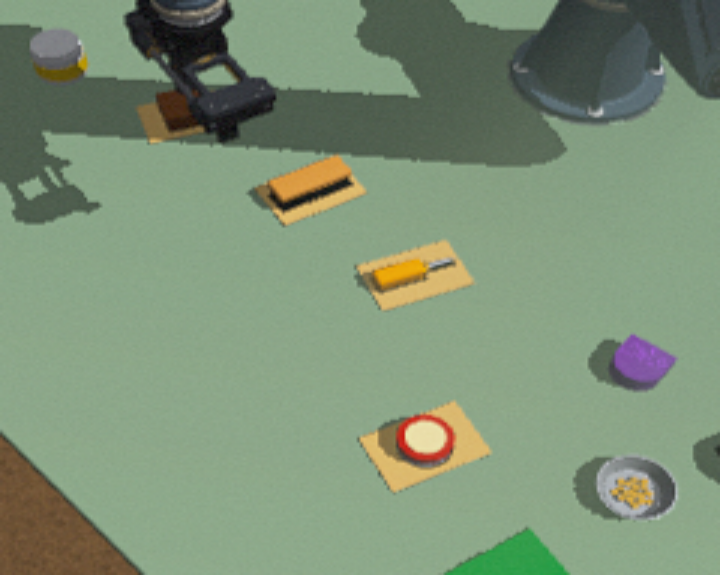

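All four pieces sit on their outlines, and the dish and glue can are where they were.

```bash
python3 -c "
from cell import manip
print(manip.finish_job())"
```

```text
the job is handed in; nothing more can be done
None
```

I put the heel, awl, wax tin and brush on their own mats, facing the way the outlines do. I let go of each one and handed the job in at about 38 s of the 122 s allowed; no verdict came back.

| Piece | Offset from its place (limit 12 mm) | Angle error (limit 14°) |
|---|---|---|
| Heel | about 3 mm | under 0.5° |
| Awl | about 1 mm | under 0.5° |
| Wax tin | about 1.5 mm | not judged |
| Brush | about 2 mm | under 0.5° |

These come from one wrist-camera view of each piece just after it was released; the heel and awl also appear unmoved in the last wrist view. In the final pictures the dish, glue can and purple block looked to be where they started; I judged that by eye, not by measuring.

**Disagreements in the height measurements:**
- **Two-view heights:** they came out as 18 and 28 mm at two corners of the heel (30 mm expected), 17 mm for the awl (26 mm), 21 mm for the tin (26 mm) and 35 mm for the brush (36 mm). I put the heel, awl and tin gaps down to picking slightly different points in each view and used the heights in your description.
- **Mat height:** my direct two-view check failed because I matched the wrong corners. Taking the mats as 3 mm high put their positions within about 1 mm across views.

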